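# Stow the loaded carton in the push-latch drawer

## Task

One of the three identical closed cartons on the bench still has a bearing in it, which you can tell only by lifting them: it is much heavier than the two empty ones. Set that carton down upright in the handleless push-latch drawer (press the front and it springs ajar, then pull it out) and press the drawer home so that it stays latched, without slamming or forcing it. Leave the two empty cartons upright on the bench and do not disturb the tape measure, the screw jar or the screwdriver.

Things in the scene. Friction and masses are not known exactly. Their poses are not given: they have to be found in the camera images.
- drawer_box: low grey sheet-steel drawer box, fixed on the bench, 170 deep x 172 wide x 80 mm high, with one drawer on a push-push latch; origin: centre of the underside of its case, which ends 85 mm before and behind it; -x points out of the front, the way the drawer opens. The drawer slides with about 1.5 N, the ejector adds 2 to 6 N below 0.035, and just before the end stop it takes about 10 N.
- drawer (a joint): how far the drawer stands out (m): 0 latched (start), 0.115 fully out, -0.0065 pressed in on the end stop. From 0, a press past -0.005, let go, releases it: the ejector moves it to about 0.035 in 0.7 s and it stands there. Pushed in to the end stop, kept there 0.2 s and let go, it latches at 0; pressed too little, it comes back out to 0.035; one press too many releases it again.
- front_face (a point): centre of the drawer's front face, a plain grey panel with no handle, 172 wide, 71 high (heights 7 to 78 mm), 11 thick, with a label frame 2 mm proud; at height 42.5 mm, moves with the drawer; axes as drawer_box. Latched, a 7.5 mm gap is left between panel and case; ajar it is about 42 mm, open at the top: closed fingertips fit behind the panel to pull it.
- tray_floor (a point): centre of the tray floor's upper face (height 23 mm), moves with the drawer; axes as drawer_box. The tray is 130 mm long inside in x (the panel's back is 66.5 mm to -x of this point) and 150 wide in y; side walls up to height 66 mm. Fully out, the front 122 mm are clear of the case. A carton standing on the floor passes under the case top.
- carton_a: plain closed cardboard carton, 58 x 58 x 42 high (mm), blank white label on top; origin: centre of its underside, z up, sides along x and y. Looks like the other two. Empty it weighs about 70 g, with the bearing inside 300 to 470 g; which one is loaded differs every time. It stands on the bench or on the 3 mm mat. Rigid: grip it across two facing sides with 15 to 25 N.
- carton_b: plain closed cardboard carton, 58 x 58 x 42 high (mm), blank white label on top; origin: centre of its underside, z up, sides along x and y. Looks like the other two. Empty it weighs about 70 g, with the bearing inside 300 to 470 g; which one is loaded differs every time. It stands on the bench or on the 3 mm mat. Rigid: grip it across two facing sides with 15 to 25 N.
- carton_c: plain closed cardboard carton, 58 x 58 x 42 high (mm), blank white label on top; origin: centre of its underside, z up, sides along x and y. Looks like the other two. Empty it weighs about 70 g, with the bearing inside 300 to 470 g; which one is loaded differs every time. It stands on the bench or on the 3 mm mat. Rigid: grip it across two facing sides with 15 to 25 N.
- tape_measure: yellow tape measure standing on the mat, 35 x 72 x 59 mm, origin under its middle; not to be disturbed
- screw_jar: small clear jar of screws with a red lid, 52 mm across, 74 high, origin under its middle; not to be disturbed
- screwdriver: screwdriver with a red handle lying on the bench near its right end, 206 mm long, origin under its middle; not to be disturbed. (A red rack beam crosses 0.55 m above the bench at about x = 0.61: carry the hand low under it.)

How it is judged:
On the way, in this order (a step that is already met when the one before it is completed fails the run):
1. the drawer has been released and pulled out more than 60 mm (value of joint drawer above 0.06 m), for 0.1 s.
2. a carton is set down in the drawer by the fingers: it is less than 12 mm above the tray floor, upright, while they still touch it (((x of carton_a in the frame of tray_floor between -0.06 and 0.06 m and y of carton_a in the frame of tray_floor between -0.06 and 0.06 m and z of carton_a in the frame of tray_floor between -0.005 and 0.012 m and angle between carton_a's own z axis and vertical below 0.25 rad and contact force between the fingers and carton_a above 0.3 N) or (x of carton_b in the frame of tray_floor between -0.06 and 0.06 m and y of carton_b in the frame of tray_floor between -0.06 and 0.06 m and z of carton_b in the frame of tray_floor between -0.005 and 0.012 m and angle between carton_b's own z axis and vertical below 0.25 rad and contact force between the fingers and carton_b above 0.3 N) or (x of carton_c in the frame of tray_floor between -0.06 and 0.06 m and y of carton_c in the frame of tray_floor between -0.06 and 0.06 m and z of carton_c in the frame of tray_floor between -0.005 and 0.012 m and angle between carton_c's own z axis and vertical below 0.25 rad and contact force between the fingers and carton_c above 0.3 N))).
At the end, for the whole second after the job is handed in: The drawer stays latched shut by itself (within 3 mm). The loaded carton (more than 1.8 N on the tray) stands upright on the tray floor within 60 mm of its centre in x and y; the two empty cartons stand upright (within 0.15 rad) on the bench; all at rest (value of joint drawer between -0.003 and 0.003 m and velocity of joint drawer below 0.01 m/s and ((x of carton_a in the frame of tray_floor between -0.06 and 0.06 m and y of carton_a in the frame of tray_floor between -0.06 and 0.06 m and z of carton_a in the frame of tray_floor between -0.005 and 0.008 m and angle between each of carton_a, carton_b, carton_c's own z axis and vertical below 0.15 rad and contact force between drawer_box and carton_a above 1.8 N and linear speed of each of carton_a, carton_b, carton_c below 0.02 m/s and height (world z) of carton_b between -0.01 and 0.01 m and height (world z) of carton_c between -0.01 and 0.01 m) or (x of carton_b in the frame of tray_floor between -0.06 and 0.06 m and y of carton_b in the frame of tray_floor between -0.06 and 0.06 m and z of carton_b in the frame of tray_floor between -0.005 and 0.008 m and angle between each of carton_b, carton_a, carton_c's own z axis and vertical below 0.15 rad and contact force between drawer_box and carton_b above 1.8 N and linear speed of each of carton_b, carton_a, carton_c below 0.02 m/s and height (world z) of carton_a between -0.01 and 0.01 m and height (world z) of carton_c between -0.01 and 0.01 m) or (x of carton_c in the frame of tray_floor between -0.06 and 0.06 m and y of carton_c in the frame of tray_floor between -0.06 and 0.06 m and z of carton_c in the frame of tray_floor between -0.005 and 0.008 m and angle between each of carton_c, carton_a, carton_b's own z axis and vertical below 0.15 rad and contact force between drawer_box and carton_c above 1.8 N and linear speed of each of carton_c, carton_a, carton_b below 0.02 m/s and height (world z) of carton_a between -0.01 and 0.01 m and height (world z) of carton_b between -0.01 and 0.01 m))); the robot touches nothing.
It fails at once if a carton is tipped over by more than 0.8 rad (angle between any of carton_a, carton_b, carton_c's own z axis and vertical above 0.8 rad).
It fails at once if the drawer is slammed or forced: the fingers press on it with more than 60 N (contact force between the fingers and drawer_box above 45 N).
It fails at once if the yellow tape measure is moved by more than 30 mm (distance of tape_measure from where it was at the start of the episode above 0.03 m).
It fails at once if the screw jar is moved by more than 30 mm (distance of screw_jar from where it was at the start of the episode above 0.03 m).
It fails at once if the screwdriver is moved by more than 30 mm (distance of screwdriver from where it was at the start of the episode above 0.03 m).
It also fails if it takes over 72 s, if anything falls off the work surface, if the arm or the gripper's body presses on something with over 40 N, if the wrist force passes 120 N, or if a joint passes its speed limit or range.

## Robot

A 6-joint arm with a two-finger parallel gripper is mounted at the origin on a cart in front of the work surface, level with it; the furniture and walls round the work are solid. World frame = base frame: x ahead of the robot, y to its left, z up, the work surface at z = 0. Lengths are in m, angles in rad, forces in N, time in s.
With the tool pointing down it reaches from about 0.3 to 0.875 m from the base axis. Payload 6.4 kg.
Tool frame: the origin (TCP) lies on the mounting face of the last link; the fingertips stand 173 mm ahead of it and the grasp point (between the pads) lies 155 mm ahead of it (ctrl.tip_reach is the distance from the TCP to the fingertips, in m); z points along the fingers, y is the line along which they close (so a half turn about z gives the same grasp; the last joint's range is limited). The gripper opens to 85 mm and grips with 20 to 120 N. Pads are 22 mm wide; open, the fingers measure 114 mm over their backs; the gripper's body (76 mm by 85 mm) begins 54 mm behind the grasp point. The pads swing forward as they close: fully open they stand 13 mm farther back than shut.
Start: joints at [0.974, 0.181, 1.607, -0, 1.354, -0.206], TCP at [0.219, 0.532, 0.405] pointing down, gripper open.
Joint ranges: [-2.99, 2.99], [-0.89, 2.07], [0.3, 2.58], [-1.14, 4.28], [0, 2.63], [-3.12, 3.12]. Speed limits (rad/s): [2.57, 2.57, 3.01, 3.14, 3.14, 3.14].

## Interface

Orientations are given as a unit quaternion [w, x, y, z].
In Python, from bench import ctrl gives the robot as it stands.
- The arm moves only by the shell command python3 -m pendant 'ROWS'. ROWS is JSON, a list that holds one entry, the list of rows, each a list of 7 numbers: the opening, from 0 (shut) to 1 (fully open), then the shift along the tool's x, y, z in mm, then the turn, a rotation vector about the tool's x, y, z in rad. A call has 1 to 5 rows; each row is the pose to reach, as a shift and turn from the pose commanded when the call began, along the tool's axes at that moment; what a row does not reach only later rows make up. A row lasts 1/12 s, in which the tool goes at most 41.7 mm and 7.16 degrees, less where a joint would pass 70% of its speed; a pose out of reach is approached as far as the arm can. A call with a gripper value outside its range is refused whole. The fingers move at their own pace and stop on an object; the grip force is fixed at half the most. Time passes only in rows, so rows that repeat a pose let the fingers close. It gives the time, the measured TCP pose, the force, the opening and the grip force at its end, in the units of the state.
- ctrl.get_obs(): the state, without advancing time (a new reading comes with each control period).
- ctrl.camera(name): name is "scene" or "top"; returns the picture (480x640x3 uint8, red, green, blue); there is no depth.
- ctrl.camera_params(name): a dict with "mtx" (3x3 intrinsics, pixels), "distortion" ([k1, k2, p1, p2, k3] as OpenCV has them; the pictures are not rectified), "world_from_camera" (4x4, takes a point from camera to world coordinates). Camera axes: x right, y down, z forward; pixel columns grow to the right and rows downward; lengths in m; the calibration is good to about 2 mm. A picture is of the moment at which its call begins. camera_params takes no time and is no camera call.
- ctrl.hand_in(): hands the job in; it is judged then, once.
Trained networks look in the newest picture that a camera, given by its name, has taken for a name from the list of things; names that differ only in an ending like _2 or _b are one class to them, and where a whole thing is asked for, a point or a joint stands for the part that bears it (a point fixed in the world has none). Each returns a list of dicts, best first, with "confidence" (0 to 1); they miss things now and then, are a little off and sometimes report something else, mostly with a low value. They report only what shows in the picture. A call takes as long as a camera call.
- ctrl.boxes_of(camera, name): "point" ([column, row] as shares, 0 to 1, of the picture: columns of its width, rows of its height, amid what is visible of it).
The state is a dict: "time_s": time; "q": joint angles; "dq": joint speeds; "joint_efforts": joint torques, N m; "eef_pos": TCP position; "eef_rot": TCP orientation; "wrist_force": force on the tool from outside, world axes, zero at the start; "torque": the same for the moment, N m; "opening": opening from 0.0 (shut) to 1.0 (fully open); "grasp_force": force on a finger pad.
Only numpy, scipy, OpenCV 4.12 (cv2) and the standard library are available. Lean on these libraries where they do the work, as an engineer would, in place of code of your own. Each camera call takes 0.05 s, during which the arm holds its last target. There are 200 camera calls.

## Working session

There is one attempt and no reset: what is moved stays moved. The work goes in short steps, Python scripts to look and compute and a shell command to move; the robot and the scene stay as the last step left them, time stands still between calls to the robot, and variables do not carry over. Pictures are saved under pics/ and viewed, at most 10 in all, crops included, and the job is handed in when it is done.

```bash
mkdir -p pics; cat > h.py <<'E'
import numpy as np, cv2
from bench import ctrl
def ray(cam,uv,z):
    p=ctrl.camera_params(cam);T=np.array(p["world_from_camera"])
    n=cv2.undistortPoints(np.array([[uv]],float),np.array(p["mtx"]),np.array(p["distortion"]))[0,0]
    d=T[:3,:3]@[n[0],n[1],1];o=T[:3,3]
    return o+d*(z-o[2])/d[2]
def snap(cam,name):
    im=ctrl.camera(cam);cv2.imwrite(f"pics/{name}.png",im[:,:,::-1]);return im
E
python3 - <<'E'
from h import *
np.set_printoptions(precision=4,suppress=True)
for c in("top","scene"):
    snap(c,c+"0")
    print(c,np.array(ctrl.camera_params(c)["world_from_camera"])[:3,3])
Z=dict(carton_a=.042,drawer_box=.08,front_face=.0425,tape_measure=.059,screw_jar=.074,screwdriver=.02)
for c in("top","scene"):
  for n,z in Z.items():
    for d in ctrl.boxes_of(c,n)[:5]:
        uv=np.array(d["point"])*[640,480];print(c,n,round(d["confidence"],2),uv.round(),ray(c,uv,z))
print(ctrl.get_obs())
E
```

```text
top [ 0.3293 -0.1365  1.6382]
scene [-0.221  -0.2143  0.7765]
top carton_a 0.88 [274. 261.] [ 0.5713 -0.0492  0.042 ]
top carton_a 0.61 [263. 291.] [ 0.4924 -0.018   0.042 ]
top carton_a 0.6 [172. 281.] [0.5225 0.2263 0.042 ]
top drawer_box 0.74 [370. 245.] [ 0.605  -0.3033  0.08  ]
top drawer_box 0.5 [184. 229.] [0.6543 0.1903 0.08  ]
top front_face 0.92 [370. 274.] [ 0.5325 -0.3047  0.0425]
top tape_measure 0.89 [182. 228.] [0.6617 0.1984 0.059 ]
top screw_jar 0.63 [258. 208.] [ 0.712  -0.0064  0.074 ]
top screwdriver 0.79 [425. 285.] [ 0.5031 -0.4554  0.02  ]
scene carton_a 0.98 [283. 260.] [ 0.5589 -0.0565  0.042 ]
scene carton_a 0.74 [257. 286.] [ 0.4712 -0.013   0.042 ]
scene carton_a 0.61 [165. 270.] [0.499  0.2072 0.042 ]
scene drawer_box 0.85 [390. 256.] [ 0.5588 -0.3008  0.08  ]
scene front_face 0.78 [388. 277.] [ 0.5279 -0.3007  0.0425]
scene tape_measure 0.58 [192. 226.] [0.6422 0.1856 0.059 ]
scene screw_jar 0.94 [273. 215.] [ 0.6872 -0.0129  0.074 ]
scene screwdriver 0.62 [461. 300.] [ 0.4982 -0.463   0.02  ]
{'time_s': 0.7, 'q': array([ 0.9737,  0.1808,  1.607 ,  0.    ,  1.3538, -0.2063]), 'dq': array([ 0.0013,  0.0006, -0.0003,  0.    , -0.0006, -0.0003]), 'joint_efforts': array([  0.0004, -44.4724, -35.1619,  -0.0001,   0.0004,  -0.    ]), 'eef_pos': array([0.219 , 0.5317, 0.4047]), 'eef_rot': array([0.    , 0.1942, 0.981 , 0.    ]), 'wrist_force': array([ 0.0925,  0.6299, -0.694 ]), 'torque': array([ 0.0204,  0.012 , -0.0613]), 'grasp_force': 0.0, 'opening': 0.9965281978062934}
```

```bash
python3 - <<'E'
import cv2
im=cv2.imread("pics/top0.png")[180:330,130:480]
cv2.imwrite("pics/top0c.png",cv2.resize(im,(798,342),interpolation=cv2.INTER_CUBIC))
E
```

```text
(no output)
```

View pics/top0c.png

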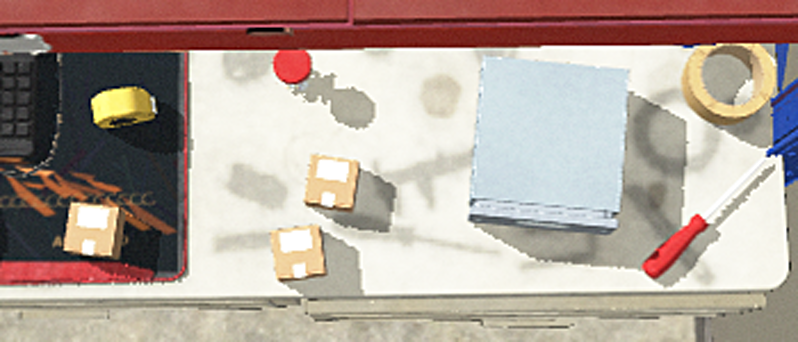

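View pics/scene0.png

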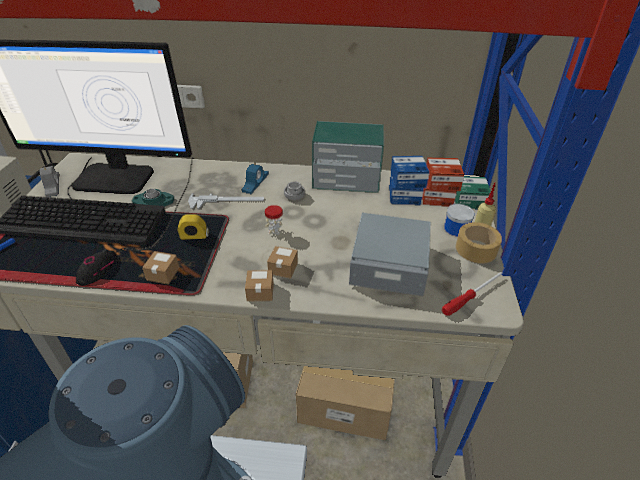

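```bash
cat > fit.py <<'E'
from h import *
from scipy.optimize import minimize
def box(x0,x1,y0,y1,z0,z1): return np.array([[x,y,z] for x in(x0,x1) for y in(y0,y1) for z in(z0,z1)],float)
CART=box(-.029,.029,-.029,.029,0,.042)
DRAW=np.vstack([box(-.085,.085,-.086,.086,0,.08),box(-.1035,-.09,-.086,.086,.007,.078)])
def proj(cam,P):
    p=ctrl.camera_params(cam);T=np.linalg.inv(np.array(p["world_from_camera"]))
    r,_=cv2.Rodrigues(T[:3,:3]);return cv2.projectPoints(P,r,T[:3,3],np.array(p["mtx"]),np.array(p["distortion"]))[0][:,0]
def place(M,v,z0=0):
    c,s=np.cos(v[2]),np.sin(v[2]);return M@np.array([[c,s,0],[-s,c,0],[0,0,1]])+[v[0],v[1],z0]
def hullmask(cam,M,v,z0,S,org,shape,grow=1):
    q=(proj(cam,place(M,v,z0))-org+.5)*S-.5;h=cv2.convexHull(q.astype(np.float32))[:,0]
    h=h.mean(0)+(h-h.mean(0))*grow
    m=np.zeros(shape,np.uint8);cv2.fillConvexPoly(m,np.round(h*16).astype(np.int32),1,shift=4);return m
def fit(cam,im,M,v0,z0=0,S=6,name=None):
    q=proj(cam,place(M,v0,z0));a=np.floor(q.min(0)-14).astype(int);b=np.ceil(q.max(0)+14).astype(int)
    cr=cv2.resize(np.ascontiguousarray(im[a[1]:b[1],a[0]:b[0],::-1]),None,fx=S,fy=S,interpolation=cv2.INTER_CUBIC)
    sh=cr.shape[:2]
    f=lambda v,g=1:hullmask(cam,M,v,z0,S,a,sh,g)
    g=np.full(sh,2,np.uint8);g[f(v0,1.5)==0]=0;g[f(v0,1.0)==1]=3;g[f(v0,.5)==1]=1
    cv2.grabCut(cr,g,None,np.zeros((1,65)),np.zeros((1,65)),6,cv2.GC_INIT_WITH_MASK)
    m=(g&1).astype(np.uint8)
    cost=lambda v:1-(m&f(v)).sum()/max(1,(m|f(v)).sum())
    best=None
    for dy in(-.3,-.15,0,.15,.3):
        w=np.array(v0)+[0,0,dy]
        r=minimize(cost,w,method="Nelder-Mead",options=dict(initial_simplex=[w,w+[.01,0,0],w+[0,.01,0],w+[0,0,.15]],xatol=2e-4,fatol=1e-4))
        if best is None or r.fun<best.fun:best=r
    if name:
        k=(proj(cam,place(M,best.x,z0))-a+.5)*S
        for i in range(0,len(k),8):
            for s in range(8):
                for t in(1,2,4):
                    if not s&t: cv2.line(cr,tuple(k[i+s].astype(int).tolist()),tuple(k[i+(s|t)].astype(int).tolist()),(0,0,255),1)
        cv2.drawContours(cr,cv2.findContours(m,0,1)[0],-1,(0,255,0),1)
        cv2.imwrite(name,cr)
    return best.x,best.fun
E
python3 - <<'E'
from fit import *
np.set_printoptions(precision=4,suppress=True)
J=[(CART,(.566,-.049,0),0),(CART,(.488,-.018,0),0),(CART,(.518,.226,0),.003),(DRAW,(.612,-.303,-.08),0)]
for c in("top","scene"):
    im=ctrl.camera(c);out=[]
    for i,(M,v,z) in enumerate(J):
        print(c,i,*fit(c,im,M,v,z,6 if i<3 else 3,f"pics/f{c}{i}.png"))
t=[cv2.resize(cv2.imread(f"pics/f{c}{i}.png"),(200,200)) for c in("top","scene") for i in range(4)]
cv2.imwrite("pics/fits.png",np.vstack([np.hstack(t[:4]),np.hstack(t[4:])]))
E
```

```text
top 0 [ 0.5776 -0.0507 -0.1474] 0.0426813301911495
top 1 [ 0.4968 -0.0086  0.1596] 0.11464697444615635
top 2 [ 0.5255  0.2346 -0.1445] 0.1522058104274675Traceback (most recent call last):
  File "<stdin>", line 7, in <module>
  File "fit.py", line 27, in fit
    r=minimize(cost,w,method="Nelder-Mead",options=dict(initial_simplex=[w,w+[.01,0,0],w+[0,.01,0],w+[0,0,.15]],xatol=2e-4,fatol=1e-4))
    res = _minimize_neldermead(fun, x0, args, callback, bounds=bounds,
                               **options)
    fxcc = func(xcc)
    fx = function(np.copy(x), *(wrapper_args + args))
  File "fit.py", line 23, in <lambda>
    cost=lambda v:1-(m&f(v)).sum()/max(1,(m|f(v)).sum())
                       ~^^^
  File "fit.py", line 19, in <lambda>
    f=lambda v,g=1:hullmask(cam,M,v,z0,S,a,sh,g)
                   ~~~~~~~~^^^^^^^^^^^^^^^^^^^^^
  File "fit.py", line 12, in hullmask
    q=(proj(cam,place(M,v,z0))-org+.5)*S-.5;h=cv2.convexHull(q.astype(np.float32))[:,0]
       ~~~~^^^^^^^^^^^^^^^^^^^
  File "fit.py", line 7, in proj
    p=ctrl.camera_params(cam);T=np.linalg.inv(np.array(p["world_from_camera"]))
ValueError: time passes only in moves, steps and waits
```

```bash
sed -i 's/^from scipy/import functools\nparams=functools.lru_cache(ctrl.camera_params)\nfrom scipy/; s/p=ctrl.camera_params(cam)/p=params(cam)/' fit.py
python3 - <<'E'
s=open("fit.py").read()
a=s.index("    g=np.full(sh");b=s.index("    cost=")
s=s[:a]+'''    I=cr.astype(int)
    raw=(I[...,2]-I[...,0]>35)&(I[...,2]>110) if len(M)==8 else (I[...,0]-I[...,2]>-2)&(I[...,1]>120)
    raw=cv2.morphologyEx((raw&(f(v0,1.5)>0)).astype(np.uint8),cv2.MORPH_OPEN,np.ones((S,S)))
    n,lab,st,_=cv2.connectedComponentsWithStats(raw)
    k=1+np.argmax(st[1:,4]);P=np.argwhere(lab==k)[:,::-1].astype(np.int32)
    m=np.zeros(sh,np.uint8);cv2.fillConvexPoly(m,cv2.convexHull(P),1)
'''+s[b:]
open("fit.py","w").write(s)
E
cat > all.py <<'E'
from fit import *
np.set_printoptions(precision=4,suppress=True)
J=[(CART,(.571,-.049,-.1),0),(CART,(.490,-.014,.1),0),(CART,(.518,.226,-.1),.003),(DRAW,(.612,-.303,-.08),0)]
for c in("top","scene"):
    im=ctrl.camera(c);out=[]
    for i,(M,v,z) in enumerate(J):
        print(c,i,*fit(c,im,M,v,z,6 if i<3 else 3,f"pics/f{c}{i}.png"))
t=[cv2.resize(cv2.imread(f"pics/f{c}{i}.png"),(200,200)) for c in("top","scene") for i in range(4)]
cv2.imwrite("pics/fits.png",np.vstack([np.hstack(t[:4]),np.hstack(t[4:])]))
E
python3 all.py
```

```text
top 0 [ 0.5787 -0.0503 -0.1553] 0.05952443718036593
top 1 [ 0.4954 -0.0099  0.1343] 0.0320866866550944
top 2 [0.5282 0.2362 0.0303] 0.1273286140089419
top 3 [ 0.6272 -0.3083 -0.108 ] 0.021477819105506613
scene 0 [ 0.6143 -0.0452 -0.0416] 0.4490612154205088
scene 1 [ 0.5295 -0.0023  0.1671] 0.3976668382226797
scene 2 [0.5507 0.2453 0.2775] 0.4755539093541653
scene 3 [ 0.7228 -0.3191 -0.1112] 0.27417625268083445
```

View pics/fits.png

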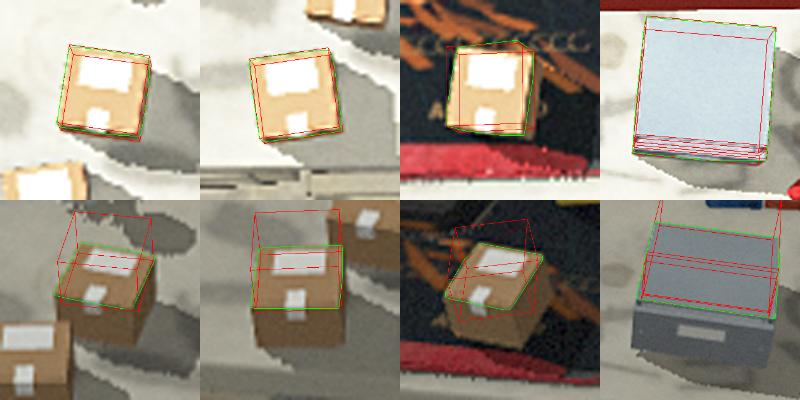

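```bash
sed -i 's/raw=(I\[.*$/d=I[...,2]-I[...,0]\n    raw=((d>35)\&(I[...,2]>110) if cam=="top" else (d>16)\&(I[...,2]>60)) if len(M)==8 else ((d<2)\&(I[...,1]>120) if cam=="top" else (d<-4)\&(I[...,1]>50))/' fit.py; python3 all.py
```

```text
top 0 [ 0.5787 -0.0503 -0.1562] 0.06048770188958097
top 1 [ 0.4957 -0.0098  0.1351] 0.03301042434452983
top 2 [0.5285 0.236  0.0548] 0.12920280109446736
top 3 [ 0.6272 -0.3082 -0.1075] 0.022405152277932716
scene 0 [ 0.5634 -0.0406 -0.5664] 0.39860005013594557
scene 1 [ 0.4941 -0.0131 -0.3243] 0.3351583887368009
scene 2 [ 0.5242  0.2315 -0.1522] 0.2841694464429765
scene 3 [ 0.6265 -0.308  -0.1042] 0.024755674807575567
```

View pics/fits.png

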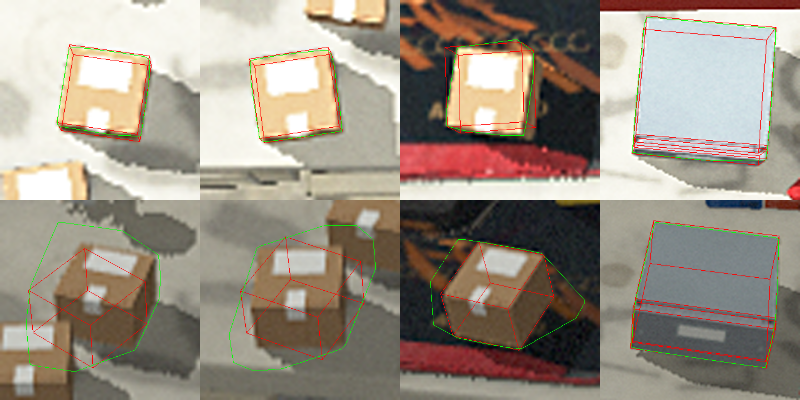

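```bash
sed -i 's/(d>16)&(I\[...,2\]>60)/(d>35)\&(I[...,2]>110)/; s/len(M)==8 else/len(M)<=8 else/' fit.py
cat > cart.py <<'E'
from fit import *
np.set_printoptions(precision=4,suppress=True)
TOP=CART[CART[:,2]>.04]
J=[((.579,-.050,-.15),0),((.495,-.010,.13),0),((.524,.232,-.3),.003)]
im=ctrl.camera("scene")
for i,(v,z) in enumerate(J): print(i,*fit("scene",im,TOP,v,z,6))
# corners of the top-face quad
E
python3 cart.py
```

```text
0 [ 0.5755 -0.0515 -0.1623] 0.028558237699511935
1 [ 0.4923 -0.0116  0.1128] 0.037423653525819
2 [ 0.5222  0.2302 -0.1295] 0.052485506352534794
```

```bash
cat > to.py <<'E'
import sys
from h import *
from scipy.spatial.transform import Rotation as R
np.set_printoptions(precision=3,suppress=True)
def cur():
    o=ctrl.get_obs();return np.array(o["eef_pos"]),R.from_quat(np.array(o["eef_rot"])[[1,2,3,0]]),o
def to(x,y,z,yaw):
    p,r,o=cur()
    t=R.from_euler("z",yaw)*R.from_quat([0,1,0,0])
    d=r.inv().apply(np.array([x,y,z+.155])-p)*1000
    print("shift",d.round(1),"turn",(r.inv()*t).as_rotvec().round(3),"| grasp",p-[0,0,.155],"F",o["wrist_force"],"open",round(o["opening"],3),"gf",round(o["grasp_force"],1),"t",round(o["time_s"],2))
if __name__=="__main__": to(*map(float,sys.argv[1:5]))
E
python3 to.py .523 .231 .09 -.13
```

```text
shift [-395.6 -162.2  159.7] turn [-0.    -0.    -0.261] | grasp [0.219 0.532 0.25 ] F [0.407 0.443 0.452] open 0.999 gf 0.0 t 1.0
```

```bash
python3 -m pendant '[[[1,-40,-16,16,0,0,0],[1,-80,-32,32,0,0,0],[1,-118,-48,48,0,0,0],[1,-155,-64,64,0,0,0],[1,-190,-78,76,0,0,0]]]' && python3 -m pendant '[[[1,-40,-16,16,0,0,0],[1,-80,-32,32,0,0,-0.1],[1,-118,-48,48,0,0,-0.2],[1,-155,-64,64,0,0,-0.26],[1,-190,-78,76,0,0,-0.26]]]' && python3 to.py .523 .231 .026 -.13
```

```text
time_s: 1.42
eef_pos: [0.3583, 0.3929, 0.3314]
eef_rot: [-0.0, 0.194, 0.981, 0.0]
wrist_force: [0.5, 0.6, -0.9]
opening: 0.997
grasp_force: 0.0
time_s: 1.83
eef_pos: [0.4974, 0.2553, 0.2587]
eef_rot: [-0.0, 0.064, 0.998, -0.0]
wrist_force: [0.6, 0.4, -0.5]
opening: 1.003
grasp_force: 0.0
shift [-28.5 -20.9  77.7] turn [-0.    -0.     0.003] | grasp [0.497 0.255 0.104] F [ 0.566  0.435 -0.484] open 1.003 gf 0.0 t 1.83
```

```bash
python3 -m pendant '[[[1,0,0,0,0,0,0],[1,0,0,0,0,0,0]]]' >/dev/null&& python3 to.py .523 .231 .026 -.13
```

```text
shift [-28.6 -20.4  77.6] turn [-0.001 -0.002 -0.005] | grasp [0.498 0.255 0.104] F [-1.019  1.246  0.085] open 0.998 gf 0.0 t 2.0
```

```bash
python3 -m pendant '[[[1,-28,-20,5,0,0,0],[1,-28,-20,25,0,0,0],[1,-28,-20,45,0,0,0],[1,-28,-20,65,0,0,0],[1,-28,-20,77,0,0,0]]]' >/dev/null&& python3 -m pendant '[[[1,0,0,0,0,0,0],[0.3,0,0,0,0,0,0],[0.3,0,0,0,0,0,0],[0.3,0,0,0,0,0,0],[0.3,0,0,0,0,0,0]]]' &&  python3 to.py .523 .231 .026 -.13
```

```text
time_s: 2.83
eef_pos: [0.5223, 0.2339, 0.1843]
eef_rot: [0.001, 0.065, 0.998, 0.0]
wrist_force: [-0.0, 0.5, 5.1]
opening: 0.666
grasp_force: 66.6
shift [-1.  -2.8  3.3] turn [ 0.001  0.003 -0.001] | grasp [0.522 0.234 0.029] F [-0.004  0.526  5.141] open 0.666 gf 66.6 t 2.83
```

```bash
python3 -m pendant '[[[0.3,0,0,-8,0,0,0],[0.3,0,0,-20,0,0,0],[0.3,0,0,-30,0,0,0],[0.3,0,0,-30,0,0,0],[0.3,0,0,-30,0,0,0]]]' >/dev/null; for i in 1 2 3; do python3 -m pendant '[[[0.3,0,0,0,0,0,0]]]'|grep wrist; done;  python3 to.py .523 .231 .026 -.13
```

```text
wrist_force: [0.9, 0.1, -4.6]
wrist_force: [0.0, 0.7, -4.2]
wrist_force: [-0.6, 0.2, -4.0]
shift [-2.  -2.1 30.9] turn [-0.    -0.001 -0.001] | grasp [0.521 0.233 0.057] F [-0.633  0.15  -4.001] open 0.671 gf 65.7 t 3.5
```

```bash
python3 -m pendant '[[[0.3,0,0,12,0,0,0],[0.3,0,0,22,0,0,0],[0.3,0,0,28,0,0,0],[0.3,0,0,29,0,0,0],[0.3,0,0,29,0,0,0]]]' |grep -E 'wrist|eef_pos'; python3 -m pendant '[[[1,0,0,0,0,0,0],[1,0,0,0,0,0,0],[1,0,0,0,0,0,0],[1,0,0,0,0,0,0]]]' |grep -E 'wrist|open|eef_pos'; python3 -m pendant '[[[1,0,0,-20,0,0,0],[1,0,0,-45,0,0,0],[1,0,0,-75,0,0,0],[0,0,0,-85,0,0,0],[0,0,0,-85,0,0,0]]]' |grep -E 'wrist|open';  python3 to.py .46 -.285 .11 -.106
```

```text
eef_pos: [0.5211, 0.2333, 0.184]
wrist_force: [-9.0, -2.9, 14.7]
eef_pos: [0.5217, 0.2334, 0.1832]
wrist_force: [-0.5, -0.2, -0.0]
opening: 0.997
wrist_force: [-0.4, -0.7, 0.9]
opening: 0.749
shift [  -5.  -522.6    5.6] turn [ 0.002  0.006 -0.025] | grasp [0.523 0.234 0.117] F [-0.432 -0.742  0.946] open 0.749 gf 0.0 t 4.67
```

```bash
for i in 1 2; do python3 -m pendant '[[[0,-1,-36,0,0,0,0],[0,-1,-72,0,0,0,0],[0,-1,-108,0,0,0,0],[0,-1,-142,0,0,0,0],[0,-2,-175,0,0,0,0]]]' >/dev/null; done;  python3 -m pendant '[[[0,0,-36,0,0,0,0],[0,0,-72,0,0,0,0],[0,0,-108,0,0,0,0],[0,0,-140,0,0,0,0],[0,0,-160,0,0,0,0]]]' |grep -E 'wrist|open'; python3 -m pendant '[[[0,0,0,0,0,0,0]]]' >/dev/null; python3 to.py .464 -.291 .060 -.106
```

```text
wrist_force: [-0.1, -0.2, 0.2]
opening: 0.003
shift [ -7.9 -13.7  52.1] turn [-0.001 -0.001 -0.029] | grasp [ 0.458 -0.276  0.112] F [-0.736 -0.582  0.148] open -0.002 gf 0.0 t 6.0
```

```bash
python3 -m pendant '[[[0,-8,-14,15,0,0,0],[0,-8,-14,30,0,0,-0.029],[0,-8,-14,45,0,0,-0.029],[0,-8,-14,52,0,0,-0.029],[0,-8,-14,52,0,0,-0.029]]]' |grep -E 'wrist|open'; python3 -m pendant '[[[0,-10,0,0,0,0,0],[0,-20,0,0,0,0,0],[0,-28,0,0,0,0,0],[0,-28,0,0,0,0,0]]]' |grep -E 'wrist|open';python3 - <<'E'
from h import *
im=snap("scene","press")[220:320,300:460]
cv2.imwrite("pics/pressc.png",cv2.resize(im[:,:,::-1],(800,500),interpolation=cv2.INTER_CUBIC))
E
python3 to.py .524 -.297 .06 -.106
```

```text
wrist_force: [-0.3, -0.3, -0.2]
opening: -0.001
wrist_force: [-0.2, 0.6, -0.2]
opening: -0.0
shift [-30.   -3.3   2.6] turn [-0.001  0.002  0.005] | grasp [ 0.494 -0.291  0.063] F [-0.25   0.136 -0.54 ] open -0.004 gf 0.0 t 6.8
```

View pics/pressc.png

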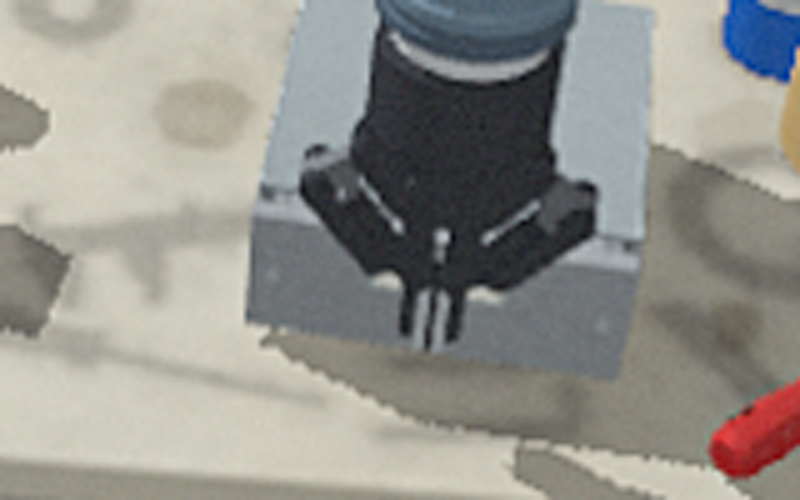

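```bash
python3 -m pendant '[[[0,-7,-2,2,0,0,0],[0,-13,-2,2,0,0,0],[0,-16,-2,2,0,0,0]]]' |grep -E 'wrist|pos'; for i in 1 2 3; do  python3 -m pendant '[[[0,-1.5,0,0,0,0,0],[0,-1.5,0,0,0,0,0]]]' |grep -E 'wrist|pos'; done
```

```text
eef_pos: [0.5095, -0.2944, 0.2147]
wrist_force: [0.4, 0.7, 0.3]
eef_pos: [0.5105, -0.2943, 0.2145]
wrist_force: [-0.1, -0.4, -0.4]
eef_pos: [0.5117, -0.2944, 0.2144]
wrist_force: [-0.1, 0.4, -0.5]
eef_pos: [0.5127, -0.2945, 0.2144]
wrist_force: [-5.6, -0.7, 3.0]
```

```bash
for i in 1 2 3 4; do  python3 -m pendant '[[[0,-1.5,0,0,0,0,0],[0,-1.5,0,0,0,0,0]]]' |grep -E 'wrist|pos'; done
```

```text
eef_pos: [0.5141, -0.2947, 0.2144]
wrist_force: [-5.0, 0.0, 3.6]
eef_pos: [0.5154, -0.2949, 0.2144]
wrist_force: [-6.9, 0.9, 3.6]
eef_pos: [0.5168, -0.295, 0.2144]
wrist_force: [-7.8, 0.1, 4.9]
eef_pos: [0.5183, -0.2952, 0.2143]
wrist_force: [-8.1, 1.5, 5.7]
```

```bash
python3 -m pendant '[[[0,-1,0,0,0,0,0],[0,-1,0,0,0,0,0]]]' |grep -E 'wrist|pos';  python3 -m pendant '[[[0,-1,0,0,0,0,0],[0,-1,0,0,0,0,0]]]' |grep -E 'wrist|pos'
```

```text
eef_pos: [0.519, -0.2953, 0.2143]
wrist_force: [-9.6, 1.3, 5.2]
eef_pos: [0.5194, -0.2953, 0.2143]
wrist_force: [-13.8, 0.9, 9.0]
```

```bash
python3 -m pendant '[[[0,12,0,0,0,0,0],[0,28,0,0,0,0,0],[0,48,0,0,0,0,0],[0,62,0,-15,0,0,0],[0,62,0,-40,0,0,0]]]' |grep -E 'wrist|pos'; python3 -m pendant '[[[0,0,0,-15,0,0,0],[0,0,0,-15,0,0,0],[0,0,0,-15,0,0,0],[0,0,0,-15,0,0,0]]]' |grep -E 'wrist|pos'; python3 - <<'E'
from h import *
for c in("top","scene"):
    im=snap(c,"ajar"+c)
    for d in ctrl.boxes_of(c,"front_face")[:2]:
        print(c,d["confidence"],ray(c,np.array(d["point"])*[640,480],.0425))
a=cv2.resize(cv2.imread("pics/ajartop.png")[195:310,320:420],(400,460),interpolation=cv2.INTER_CUBIC)
b=cv2.resize(cv2.imread("pics/ajarscene.png")[205:320,340:440],(400,460),interpolation=cv2.INTER_CUBIC)
cv2.imwrite("pics/ajar.png",np.hstack([a,b]))
E
python3 to.py .521 -.297 .12 -.106
```

```text
eef_pos: [0.4564, -0.2875, 0.2516]
wrist_force: [0.6, 0.4, 0.7]
eef_pos: [0.4594, -0.2889, 0.269]
wrist_force: [-0.9, -0.1, 0.0]
top 0.64 [ 0.52976521 -0.22982297  0.0425    ]
scene 0.84 [ 0.5027748  -0.29485628  0.0425    ]
shift [-62.2  -1.9  -6.7] turn [ 0.001 -0.002  0.004] | grasp [ 0.459 -0.289  0.113] F [-0.462  0.602 -0.343] open -0.003 gf 0.0 t 9.5
```

View pics/ajar.png

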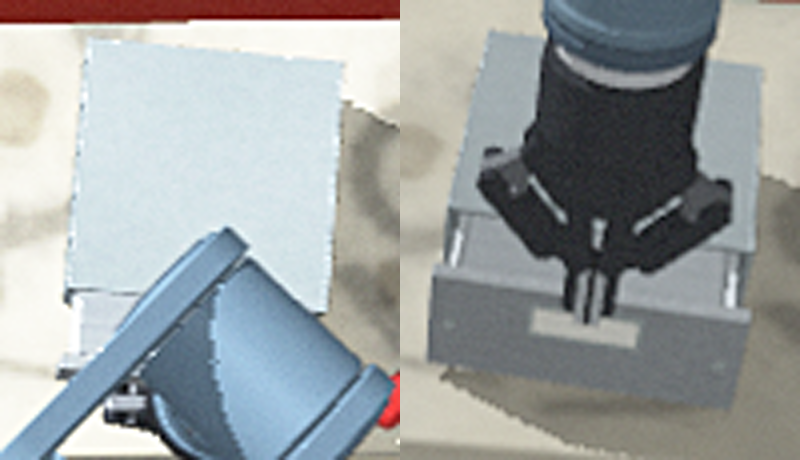

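```bash
python3 -m pendant '[[[0,0,0,-9,0,0,0],[0,-20,-2,-9,0,0,0],[0,-45,-2,-9,0,0,0],[0,-62,-2,-9,0,0,0],[0,-62,-2,-9,0,0,0]]]' |grep -E 'wrist|pos'; python3 to.py .5216 -.2967 .065 -.106
```

```text
eef_pos: [0.5234, -0.2978, 0.2794]
wrist_force: [-0.6, -0.0, -0.5]
shift [ 2.   1.  59.4] turn [-0.001  0.003  0.005] | grasp [ 0.523 -0.298  0.124] F [-0.602 -0.01  -0.471] open -0.001 gf 0.0 t 9.92
```

```bash
python3 -m pendant '[[[0,2,1,10,0,0,0],[0,2,1,22,0,0,0],[0,2,1,34,0,0,0],[0,2,1,46,0,0,0],[0,2,1,58,0,0,0]]]' |grep -E 'wrist|pos';python3 -m pendant '[[[0,4,0,0,0,0,0],[0,8,0,0,0,0,0],[0,11,0,0,0,0,0],[0,14,0,0,0,0,0]]]' |grep -E 'wrist|pos'
```

```text
eef_pos: [0.5182, -0.2959, 0.2186]
wrist_force: [0.3, 1.5, -0.3]
eef_pos: [0.5051, -0.295, 0.2212]
wrist_force: [1.4, -0.5, -0.1]
```

```bash
python3 -m pendant '[[[0,5,0,0,0,0,0],[0,11,0,0,0,0,0],[0,18,0,0,0,0,0],[0,25,0,0,0,0,0],[0,32,0,0,0,0,0]]]' |grep -E 'wrist|pos';python3 -m pendant '[[[0,7,0,0,0,0,0],[0,14,0,0,0,0,0],[0,21,0,0,0,0,0],[0,28,0,0,0,0,0],[0,32,0,0,0,0,0]]]' |grep -E 'wrist|pos'; python3 to.py .434 -.287 .063 -.106
```

```text
eef_pos: [0.4727, -0.2916, 0.221]
wrist_force: [2.1, -0.4, 1.4]
eef_pos: [0.4405, -0.2881, 0.2203]
wrist_force: [1.8, 1.2, 0.5]
shift [6.6 0.4 2.3] turn [ 0.    -0.001  0.004] | grasp [ 0.44  -0.288  0.065] F [1.81  1.164 0.544] open -0.0 gf 0.7 t 11.5
```

```bash
python3 -m pendant '[[[0,3,0,0,0,0,0],[0,5,0,0,0,0,0],[0,7,0,0,0,0,0],[0,7,0,0,0,0,0]]]' |grep -E 'wrist|pos';python3 -m pendant '[[[0,-6,0,0,0,0,0],[0,-10,0,-10,0,0,0],[0,-10,0,-30,0,0,0],[0,-10,0,-50,0,0,0],[0.5,-10,0,-65,0,0,0]]]' |grep -E 'wrist|pos'; python3 to.py .522 .233 .13 -.13
```

```text
eef_pos: [0.4342, -0.2874, 0.2203]
wrist_force: [-0.3, -0.5, 0.0]
eef_pos: [0.4454, -0.2888, 0.2877]
wrist_force: [1.2, -0.5, 0.4]
shift [-23.5 526.9   2.2] turn [-0.001  0.001  0.029] | grasp [ 0.445 -0.289  0.133] F [ 1.178 -0.455  0.397] open 0.122 gf 0.0 t 12.25
```

```bash
for i in 1 2 3; do python3 -m pendant '[[[1,-2,36,0,0,0,0],[1,-4,72,0,0,0,0],[1,-5,108,0,0,0,0],[1,-7,142,0,0,0,0],[1,-8,175,0,0,0,0]]]' >/dev/null; done; python3 -m pendant '[[[1,0,0,0,0,0,0]]]' >/dev/null
python3 - <<'E'
from fit import *
np.set_printoptions(precision=4,suppress=True)
# fit drawer position: case known, fit value d via top-view panel
im=snap("top","open")
for d in ctrl.boxes_of("top","front_face")[:2]: print(d["confidence"],np.array(d["point"])*[640,480],ray("top",np.array(d["point"])*[640,480],.0425))
# fitting hull with panel at d
cr=cv2.resize(im[195:325,320:430,::-1],None,fx=4.6,fy=4.6,interpolation=cv2.INTER_CUBIC)
for d in(.105,.115):
    P=place(box(-.1035-d,-.0925-d,-.086,.086,.078,.0781),(.627,-.308,-.106))
    q=(proj("top",P)-[320,195]+.5)*4.6
    cv2.polylines(cr,[cv2.convexHull(q.astype(np.float32)).astype(int)],True,(0,0,255) if d<.11 else (0,180,0),1)
cv2.imwrite("pics/openc.png",cr)
E
python3 to.py .522 .233 .027 -.13
```

```text
shift [ -0.2   0.1 104. ] turn [-0.     0.     0.032] | grasp [0.522 0.233 0.131] F [-0.285  0.109 -0.552] open 1.0 gf 0.0 t 13.68
```

View pics/openc.png

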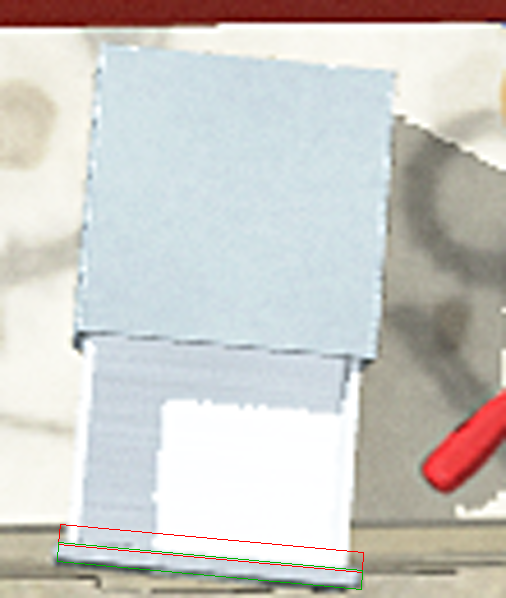

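```bash
python3 -m pendant '[[[1,0,0,30,0,0,0.016],[1,0,0,60,0,0,0.032],[1,0,0,85,0,0,0.032],[1,0,0,97,0,0,0.032],[1,0,0,103,0,0,0.032]]]' |grep -E 'wrist|pos';python3 -m pendant '[[[1,0,0,0,0,0,0],[0.3,0,0,0,0,0,0],[0.3,0,0,0,0,0,0],[0.3,0,0,0,0,0,0],[0.3,0,0,0,0,0,0]]]' |grep -E 'wrist|pos|op'; python3 -m pendant '[[[0.3,0,0,-10,0,0,0],[0.3,0,0,-30,0,0,0],[0.3,0,0,-60,0,0,0],[0.3,0,0,-90,0,0,0],[0.3,0,0,-105,0,0,0]]]' |grep -E 'wrist|pos|op';  python3 -m pendant '[[[0.3,0,0,0,0,0,0]]]' |grep -E 'wrist|grasp'; python3 to.py .4818 -.2926 .13 -.106
```

```text
eef_pos: [0.521, 0.2301, 0.1806]
wrist_force: [0.1, 1.0, 0.6]
eef_pos: [0.5229, 0.2316, 0.1847]
wrist_force: [-0.2, -0.3, 6.2]
opening: 0.671
eef_pos: [0.5222, 0.2315, 0.2914]
wrist_force: [0.6, 0.6, -2.9]
opening: 0.668
wrist_force: [1.8, -0.5, -3.5]
grasp_force: 65.9
shift [ -28.9 -525.1    6.2] turn [ 0.002  0.007 -0.027] | grasp [0.523 0.232 0.137] F [ 1.803 -0.494 -3.489] open 0.67 gf 65.9 t 15.02
```

```bash
python3 -m pendant '[[[0.3,-1,-20,0,0,0,0],[0.3,-3,-50,0,0,0,0],[0.3,-5,-85,0,0,0,0],[0.3,-7,-120,0,0,0,0],[0.3,-9,-155,0,0,0,0]]]' >/dev/null;  python3 -m pendant '[[[0.3,-2,-35,0,0,0,0],[0.3,-4,-70,0,0,0,0],[0.3,-6,-105,0,0,0,0],[0.3,-8,-140,0,0,0,0],[0.3,-10,-175,0,0,0,0]]]' >/dev/null; python3 -m pendant '[[[0.3,-2,-35,0,0,0,0],[0.3,-4,-70,0,0,0,0],[0.3,-6,-105,0,0,0,0],[0.3,-8,-135,0,0,0,0],[0.3,-9,-155,0,0,0,0]]]' >/dev/null; python3 -m pendant '[[[0.3,0,0,0,0,0,0]]]' |grep -E 'wrist|op'; python3 to.py .4818 -.2926 .085 -.106
```

```text
wrist_force: [1.4, -0.4, -4.8]
opening: 0.667
shift [ -3.1 -35.8  46.4] turn [-0.001 -0.001 -0.032] | grasp [ 0.484 -0.257  0.131] F [ 1.416 -0.372 -4.821] open 0.667 gf 66.2 t 16.35
```

```bash
python3 -m pendant '[[[0.3,-1,-15,0,0,0,-0.01],[0.3,-3,-30,0,0,0,-0.03],[0.3,-3,-36,10,0,0,-0.03],[0.3,-3,-36,28,0,0,-0.03],[0.3,-3,-36,44,0,0,-0.03]]]' |grep -E wrist;  python3 -m pendant '[[[0.3,0,0,0,0,0,0],[0.3,0,0,0,0,0,0]]]' |grep -E 'wrist|op'; python3 to.py .4818 -.2926 .05 -.106
```

```text
wrist_force: [-0.3, -0.0, -4.0]
wrist_force: [0.2, -0.0, -3.6]
opening: 0.671
shift [-0.3 -4.9 36.3] turn [ 0.003 -0.004  0.002] | grasp [ 0.482 -0.288  0.086] F [ 0.162 -0.034 -3.559] open 0.671 gf 66.0 t 16.93
```

```bash
python3 -m pendant '[[[0.3,0,-5,6,0,0,0],[0.3,0,-5,14,0,0,0],[0.3,0,-5,22,0,0,0],[0.3,0,-5,28,0,0,0],[0.3,0,-5,32,0,0,0]]]' |grep -E wrist;  python3 -m pendant '[[[0.3,0,0,1.5,0,0,0],[0.3,0,0,3,0,0,0],[0.3,0,0,3,0,0,0]]]' |grep -E 'wrist|op'; python3 to.py .4818 -.2926 .05 -.106
```

```text
wrist_force: [0.2, 0.7, -5.1]
wrist_force: [0.2, 0.3, -3.7]
opening: 0.671
shift [0.8 1.5 3.3] turn [ 0.    -0.     0.002] | grasp [ 0.482 -0.294  0.053] F [ 0.175  0.335 -3.688] open 0.671 gf 66.4 t 17.6
```

```bash
for i in 1 2 3; do python3 -m pendant '[[[0.3,0,0,1.5,0,0,0],[0.3,0,0,1.5,0,0,0]]]' |grep -E 'wrist|pos'; done
```

```text
eef_pos: [0.4825, -0.2942, 0.2071]
wrist_force: [0.1, 0.3, -4.7]
eef_pos: [0.4824, -0.2941, 0.2055]
wrist_force: [-0.0, 0.2, -5.1]
eef_pos: [0.4829, -0.2943, 0.2049]
wrist_force: [-0.0, 1.2, 3.1]
```

```bash
python3 -m pendant '[[[1,0,0,0,0,0,0],[1,0,0,0,0,0,0],[1,0,0,0,0,0,0],[1,0,0,0,0,0,0]]]' |grep -E 'wrist|op'; python3 -m pendant '[[[1,0,0,-10,0,0,0],[1,0,0,-30,0,0,0],[1,0,0,-55,0,0,0],[1,0,0,-80,0,0,0],[1,0,0,-90,0,0,0]]]' |grep -E wrist; python3 - <<'E'
from h import *
im=snap("scene","placed")[220:340,320:460]
cv2.imwrite("pics/placedc.png",cv2.resize(im[:,:,::-1],(700,600),interpolation=cv2.INTER_CUBIC))
E
python3 to.py .366 -.280 .14 -.106
```

```text
wrist_force: [0.1, -1.0, -0.4]
opening: 1.0
wrist_force: [0.5, -0.4, -0.7]
shift [118.6   3.    3.3] turn [-0.005  0.006  0.002] | grasp [ 0.484 -0.295  0.144] F [ 0.762 -0.202  0.393] open 1.005 gf 0.0 t 18.9
```

View pics/placedc.png

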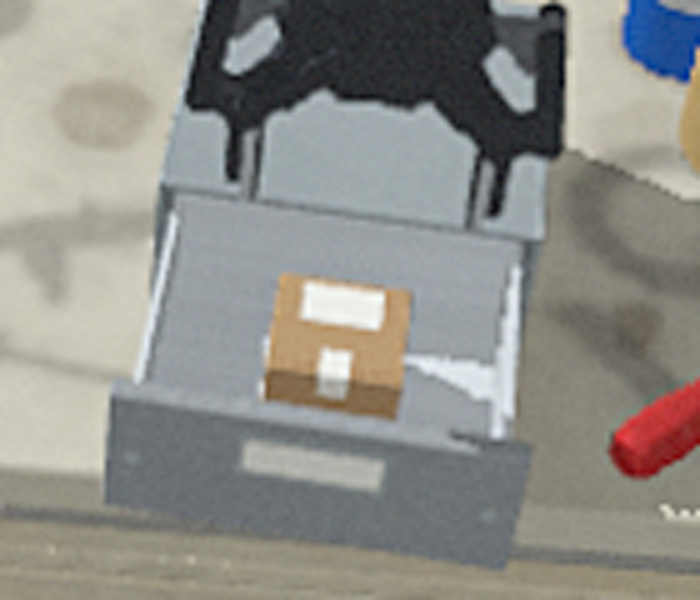

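The carton stands upright in the middle of the tray, square to it. Now I'll close the fingers and move round to the front.

```bash
python3 -m pendant '[[[0,20,0,0,0,0,0],[0,50,1,0,0,0,0],[0,85,2,0,0,0,0],[0,110,3,0,0,0,0],[0,119,3,0,0,0,0]]]' |grep -E wrist; python3 -m pendant '[[[0,0,0,0,0,0,0],[0,0,0,0,0,0,0]]]' |grep -E 'wrist|op|pos'; python3 to.py .366 -.280 .058 -.106
```

```text
wrist_force: [-0.2, -0.9, -0.1]
eef_pos: [0.3646, -0.2792, 0.2941]
wrist_force: [0.5, 0.4, 0.3]
opening: 0.006
shift [-1.4 -0.6 81.1] turn [-0.     0.001  0.001] | grasp [ 0.365 -0.279  0.139] F [0.49  0.359 0.306] open 0.006 gf 0.0 t 19.48
```

```bash
python3 -m pendant '[[[0,0,0,20,0,0,0],[0,0,0,40,0,0,0],[0,0,0,60,0,0,0],[0,0,0,75,0,0,0],[0,0,0,81,0,0,0]]]' |grep -E wrist; python3 -m pendant '[[[0,-8,0,0,0,0,0],[0,-16,0,0,0,0,0],[0,-22,0,0,0,0,0],[0,-26,0,0,0,0,0],[0,-29,0,0,0,0,0]]]' |grep -E 'wrist|pos'; python3 -m pendant '[[[0,-3,0,0,0,0,0],[0,-6,0,0,0,0,0],[0,-9,0,0,0,0,0],[0,-12,0,0,0,0,0],[0,-15,0,0,0,0,0]]]' |grep -E 'wrist|pos';python3 to.py .513 -.295 .058 -.106
```

```text
wrist_force: [-0.0, 0.4, -0.8]
eef_pos: [0.3945, -0.2823, 0.214]
wrist_force: [0.7, 0.5, -0.4]
eef_pos: [0.4082, -0.2834, 0.2131]
wrist_force: [-2.1, -0.2, 0.8]
shift [-105.4   -0.6    0. ] turn [ 0.    -0.     0.002] | grasp [ 0.408 -0.283  0.058] F [-2.124 -0.214  0.778] open 0.002 gf 0.7 t 20.73
```

Pushing at about 2 N; I'll continue at 5 mm per row.

```bash
for i in 1 2 3; do python3 -m pendant '[[[0,-5,0,0,0,0,0],[0,-10,0,0,0,0,0],[0,-15,0,0,0,0,0],[0,-20,0,0,0,0,0],[0,-25,0,0,0,0,0]]]' |grep -E 'wrist|pos'; done; python3 -m pendant '[[[0,-4,0,0,0,0,0],[0,-8,0,0,0,0,0],[0,-12,0,0,0,0,0],[0,-15,0,0,0,0,0],[0,-18,0,0,0,0,0]]]' |grep -E 'wrist|pos'; python3 to.py .513 -.295 .058 -.106
```

```text
eef_pos: [0.4336, -0.2861, 0.213]
wrist_force: [-1.3, -1.0, -0.1]
eef_pos: [0.4584, -0.2887, 0.213]
wrist_force: [-0.6, -1.9, -0.4]
eef_pos: [0.4829, -0.2912, 0.213]
wrist_force: [-5.3, -0.8, 2.3]
eef_pos: [0.5006, -0.2931, 0.213]
wrist_force: [-6.0, -1.5, 3.9]
shift [-12.5  -0.6  -0. ] turn [ 0.    -0.001  0.002] | grasp [ 0.501 -0.293  0.058] F [-5.951 -1.55   3.887] open -0.003 gf 3.0 t 22.4
```

```bash
python3 -m pendant '[[[0,-3,0,0,0,0,0],[0,-6,0,0,0,0,0],[0,-9,0,0,0,0,0],[0,-12,0,0,0,0,0],[0,-14,0,0,0,0,0]]]' |grep -E 'wrist|pos'; for i in 1 2 3 4; do  python3 -m pendant '[[[0,-1.5,0,0,0,0,0],[0,-1.5,0,0,0,0,0]]]' |grep -E 'wrist|pos'; done
```

```text
eef_pos: [0.5144, -0.2946, 0.213]
wrist_force: [-7.7, -1.6, 4.3]
eef_pos: [0.5159, -0.2948, 0.213]
wrist_force: [-5.3, -1.3, 2.2]
eef_pos: [0.5172, -0.295, 0.213]
wrist_force: [-6.7, -1.5, 3.3]
eef_pos: [0.5187, -0.2951, 0.213]
wrist_force: [-6.9, -1.6, 3.9]
eef_pos: [0.5193, -0.2952, 0.2129]
wrist_force: [-13.5, -0.9, 8.2]
```

```bash
python3 -m pendant '[[[0,-1,0,0,0,0,0],[0,-1,0,0,0,0,0],[0,-1,0,0,0,0,0],[0,-1,0,0,0,0,0],[0,-1,0,0,0,0,0]]]' |grep -E 'wrist|pos'; python3 -m pendant '[[[0,4,0,0,0,0,0],[0,12,0,0,0,0,0],[0,30,0,0,0,0,0],[0,55,0,0,0,0,0],[0,80,0,0,0,0,0]]]' |grep -E 'wrist|pos'; python3 -m pendant '[[[0,0,0,-40,0,0,0],[0,0,0,-80,0,0,0],[0,0,0,-100,0,0,0],[0,0,0,-100,0,0,0],[0,0,0,-100,0,0,0]]]' |grep -E 'wrist|pos'
python3 - <<'E'
from h import *
im=snap("scene","final")[200:320,130:510]
cv2.imwrite("pics/finalc.png",cv2.resize(im[:,:,::-1],(798,252),interpolation=cv2.INTER_CUBIC))
E
```

```text
eef_pos: [0.5196, -0.2953, 0.2129]
wrist_force: [-17.6, -1.4, 11.5]
eef_pos: [0.4416, -0.2866, 0.2131]
wrist_force: [-0.3, 0.5, -0.2]
eef_pos: [0.4425, -0.2871, 0.3147]
wrist_force: [-0.6, -0.3, -0.9]
```

View pics/finalc.png

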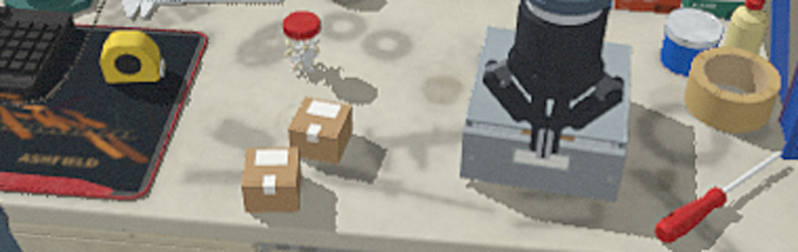

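The drawer is shut and latched. The two empty cartons stand untouched at about (320,130) and (270,180), and the tape, jar and screwdriver are where they were.

```bash
python3 -c "
from bench import ctrl
print(ctrl.hand_in())"
```

```text
the job is handed in; nothing more can be done
None
```

I handed the job in at about 25 s of the 72 s allowed. The loaded carton (about 4 N on lifting; I did not need to lift the other two) stands upright in the latched drawer, and nothing else was touched; the hand-in returned no verdict.

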